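Find the weighted stamp on the balance and rack it

ROBOT

A 6-joint arm with a two-finger parallel gripper is mounted at the origin on a cart in front of the work surface, level with it; the furniture and walls round the work are solid. World frame = base frame: x ahead of the robot, y to its left, z up, the work surface at z = 0. Lengths are in m, angles in degrees, forces in N, time in s.
With the tool pointing down it reaches from about 0.4 to 0.825 m from the base axis. Payload 7 kg.
Tool frame: the origin (TCP) lies at the centre of the arm's flange, where the gripper is bolted on; the fingertips stand 178 mm ahead of it and the grasp point (between the pads) lies 159 mm ahead of it; x points along the fingers, y is the direction in which the jaws open and shut, and the axes are right-handed (so a half turn about x gives the same grasp; the last joint's range is limited). The gripper opens to 88 mm and grips with 3 to 60 N. Pads are 19 mm wide; open, the fingers measure 130 mm over their backs; the gripper's body (78 mm by 193 mm) begins 47 mm behind the grasp point.
Start: joints at [84.574, 20.546, 0.682, 0, -70.136, -16.507], TCP at [0.252, 0.626, 0.405] pointing down, gripper open.
Joint ranges: [-176.03, 176.03], [-82.01, 121.73], [-58.28, 71.71], [-173.87, 95.51], [-174.79, -0.11], [-173.66, 173.66]. Speed limits (degrees/s): [136.94, 136.94, 172.46, 180, 180, 180].

INTERFACE

Orientations are given as [roll, pitch, yaw] about the fixed x, y, z axes, in that order (R = Rz(yaw) Ry(pitch) Rx(roll)).
In Python, from plant import ctrl gives the robot as it stands. The module is installed in compiled form; this text tells all that it offers.
- The arm moves only by the shell command python3 -m inch 'ROWS'. ROWS is JSON, one flat list of numbers, 7 for each row, row after row: the shift along the tool's x, y, z in m, then the turn, a rotation vector about the tool's x, y, z in degrees, then the finger opening in m, from 0 to 0.0876. In form: [dx, dy, dz, rx, ry, rz, hand, dx, dy, dz, rx, ry, rz, hand, ...]. A call has 1 to 20 rows; each row shifts and turns the pose as measured when the row begins, along the tool's axes as they then stand; what a row does not reach is not made up. A row lasts 1/8 s, in which the tool goes at most 62.5 mm and 10.7 degrees, less where a joint would pass 70% of its speed; a pose out of reach is approached as far as the arm can. A call with a gripper value outside its range is refused whole. The fingers move at their own pace and stop on an object; the grip force is fixed at half the most. Time passes only in rows, so rows that do not move let the fingers close. It gives the time, the measured TCP pose, the force and the opening at its end, in the units of the state.
- ctrl.get_obs(): the state, without advancing time (a new reading comes with each control period).
- ctrl.snapshot(name): name is "scene" or "top"; returns a dict with "color" (384x512x3 uint8, red, green, blue), "depth" (384x512 float32, m along the optical axis (not along the pixel's ray), 0 where there is no reading), "K" (3x3 intrinsics, pixels), "position" and "attitude" of the camera in the world. Camera axes: x right, y up, looking along -z (the intrinsics and any distortion apply to the point x, -y, -z); pixel columns grow to the right and rows downward; lengths in m; the calibration is good to about 2 mm. A picture is of the moment at which its call begins.
- ctrl.close_job(): hands the job in, once; it reports no verdict.
The state is a dict: "clock": time; "joint_pos": joint angles; "qvel": joint speeds; "tau": joint torques, N m; "tool_pos": TCP position; "orientation": TCP orientation; "force": force on the tool from outside, world axes, zero at the start; "moment": the same for the moment, N m; "opening": finger opening in m.
Only numpy, scipy, OpenCV 4.12 (cv2) and the standard library are available. Lean on these libraries where they do the work, as an engineer would, in place of code of your own. Each camera call takes 0.05 s, during which the arm holds its last target.

TASK

One of the two look-alike stamps has a weight cast into it: find out which by gently standing one in each pan of the little balance and letting go. Take the stamp whose side drops and stand it fully home in the hole of the drilled block on the rack, feeling for the hole gently; leave the other stamp in its pan.

Things in the scene. Friction and masses are not known exactly. Their poses are not given: they have to be found in the camera images.
- stamp_p: one of two look-alike pale wooden clay stamps, round, 55 mm high, 19.5 mm wide at the foot, with a 14.5 mm waist and a 17 mm wide head from 37 to 51 mm up; under 0.1 kg. Origin: centre of the underside, z up along the stamp. Stands on the table at the start. One of the two stamps (not told which) is at least 1.3 times as heavy as the other
- stamp_q: the other look-alike clay stamp; same size, same origin
- balance: wooden foot of the balance, 80 x 150 x 14 mm, fixed to the table, with two steel cheeks that carry the beam's pivot 55 mm above the table (cheeks reach 64 mm). Origin: centre of the underside; its y axis runs along the beam towards the left pan
- beam (a joint): tilt of the beam, rad: 0 level (where it rests empty), positive when the left pan (+y of the balance) is down, negative when the right pan is down; stops at +-0.12. It swings freely and yields under a light touch; each pan moves +-13 mm up and down; pressing a stamp on it with over 15 N spoils it
- pan_left (a point): centre of the floor of the left brass pan (round dish, 46 mm wide inside, rim 5 mm above its floor), 110 mm from the pivot, 62 mm above the table when level; tilts with the beam
- pan_right (a point): centre of the floor of the right brass pan, same dish, at the other end of the beam
- rack: wooden rack, 160 x 54 mm, fixed to the table, long side along its x axis. Origin: centre of the underside. On its 8 mm base plate lies a pale drilled block, 70 x 40 x 15 mm, clamped with its centre anywhere from 4 to 34 mm from the middle towards the rack's +x end (its place is not reported). It does not move when pressed; pressing a stamp on the rack with over 25 N spoils it
- rack_mid (a point): the rack's middle, level with the block's top (23 mm above the table). The block's one hole is at the block's centre, so on the rack's x axis, 4 to 34 mm from this point on the +x side: 22 mm wide, 2 mm chamfer, right through to the base plate; a stamp fully home has its underside 8 mm above the table
- block_brush: black block brush lying on the table, 133 x 18 x 11 mm; bystander
- boxwood_tool_0: boxwood modelling tool lying on the table, 143 mm long; bystander
- jar_1: small closed colour jar, 48 mm wide, 58 mm high, standing left of the stamps; bystander
Mind the look-alikes: they are no part of the job. Leave any blue or green look-alike of the rack alone.

How it is judged:
By the outcome, as a careful person would: the job done as asked, in the order asked, and still so for the second after the job is handed in, with the robot touching nothing.
It also fails if it takes over 72 s, if anything falls off the work surface, if the arm or the gripper's body presses on something with over 40 N, if the wrist force passes 120 N, or if a joint passes its speed limit or range.

## Working session

There is one attempt and no reset: what is moved stays moved. The work goes in short steps, Python scripts to look and compute and a shell command to move; the robot and the scene stay as the last step left them, time stands still between calls to the robot, and variables do not carry over. Pictures are saved under pics/ and viewed, and the job is handed in when it is done.

```bash
mkdir -p pics; python3 - <<'E'
from plant import ctrl
import cv2,numpy as np
for n in("scene","top"):
    s=ctrl.snapshot(n); cv2.imwrite(f"pics/{n}0.png",s["color"][:,:,::-1]); np.savez(f"/tmp/{n}0.npz",**s)
    print(n,s["K"],s["position"],s["attitude"],[k for k in s])
print(ctrl.get_obs())
E
```

```text
scene [[357.55955201   0.         255.00430724]
 [  0.         357.55955201 188.35583405]
 [  0.           0.           1.        ]] [-0.09617273 -0.91002345  0.97992914] [ 46.8379359    0.45682854 -41.25307187] ['color', 'depth', 'K', 'position', 'attitude']
top [[407.46905447   0.         263.68638153]
 [  0.         407.46905447 194.46402551]
 [  0.           0.           1.        ]] [ 0.2998493  -0.13999368  1.41952947] [ 10.08004497  -0.44719589 -89.39148593] ['color', 'depth', 'K', 'position', 'attitude']
{'clock': 0.1, 'joint_pos': array([ 8.45747211e+01,  2.05875015e+01,  6.40646259e-01, -1.91317676e-02,
       -7.01340563e+01, -1.65066707e+01]), 'qvel': array([ 0.10362095, -0.17882975,  0.03128923,  0.16061268, -0.01925405,
       -0.00079109]), 'tau': array([-7.89879505e-04, -5.84162092e+01,  2.93751007e+01,  7.01555461e+00,
        1.01270154e-02, -5.08091250e-05]), 'tool_pos': array([0.25205331, 0.62600253, 0.40382219]), 'orientation': array([  93.97551882,   89.91711289, -107.96294486]), 'force': array([-0.03048185, -0.04084166, -0.61651266]), 'moment': array([ 0.00532297, -0.0257013 , -0.0903205 ]), 'opening': 0.08754195284017183}
```

View pics/scene0.png

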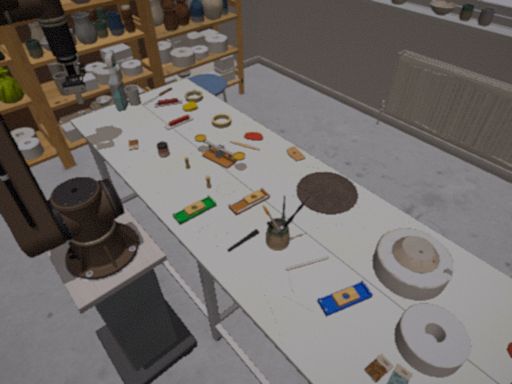

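View pics/top0.png

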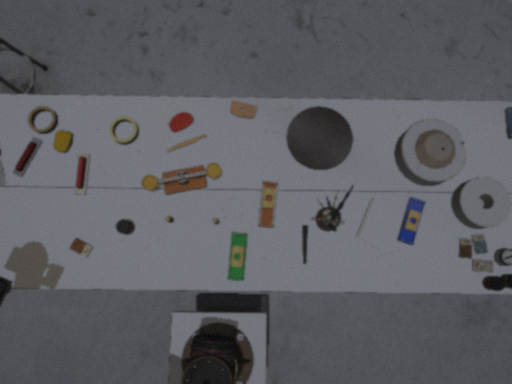

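```bash
cat > h.py <<'E'
import cv2,numpy as np
from scipy.spatial.transform import Rotation as Rn
def cam(s):
    return s["K"],np.array(s["position"]),Rn.from_euler("xyz",s["attitude"],degrees=True).as_matrix()
def ray(s,u,v,z):
    K,p,R=cam(s); d=R@np.array([(u-K[0,2])/K[0,0],-(v-K[1,2])/K[1,1],-1.]); return p+d*(z-p[2])/d[2]
def proj(s,P):
    K,p,R=cam(s); c=R.T@(np.array(P)-p); return K[0,0]*c[0]/-c[2]+K[0,2], K[1,1]*-c[1]/-c[2]+K[1,2]
def crop(s,u0,v0,u1,v1,f,name):
    im=cv2.resize(s["color"][v0:v1,u0:u1,::-1],None,fx=f,fy=f,interpolation=cv2.INTER_CUBIC)
    cv2.imwrite(name,cv2.convertScaleAbs(im,alpha=1.3))
def depthpts(s):
    K,p,R=cam(s); D=s["depth"]; v,u=np.mgrid[:D.shape[0],:D.shape[1]]
    c=np.stack([(u-K[0,2])/K[0,0]*D,-(v-K[1,2])/K[1,1]*D,-D],-1); P=c@R.T+p; P[D==0]=np.nan; return P
E
python3 - <<'E'
from h import *
t=dict(np.load("/tmp/top0.npz")); s=dict(np.load("/tmp/scene0.npz"))
crop(t,130,145,290,265,5,"pics/t1.png"); crop(s,150,120,280,220,6,"pics/s1.png")
E
```

```text
(no output)
```

View pics/t1.png

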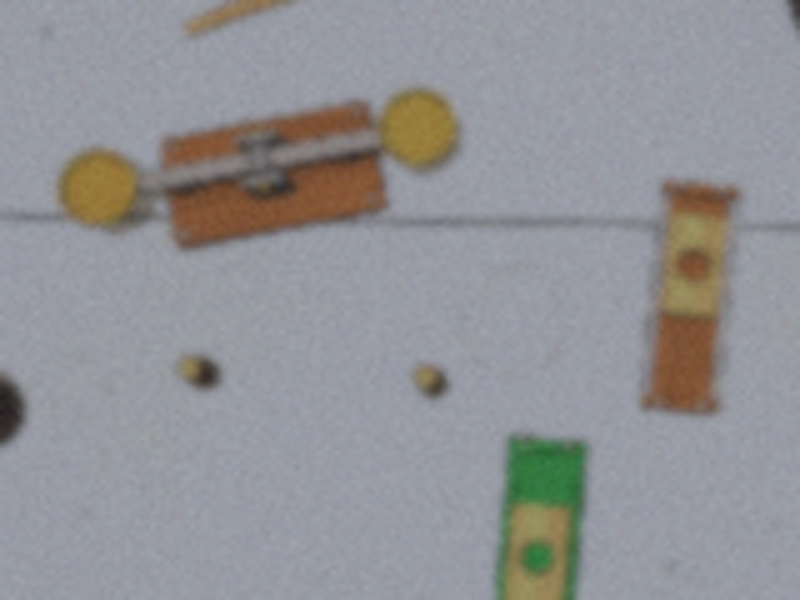

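View pics/s1.png

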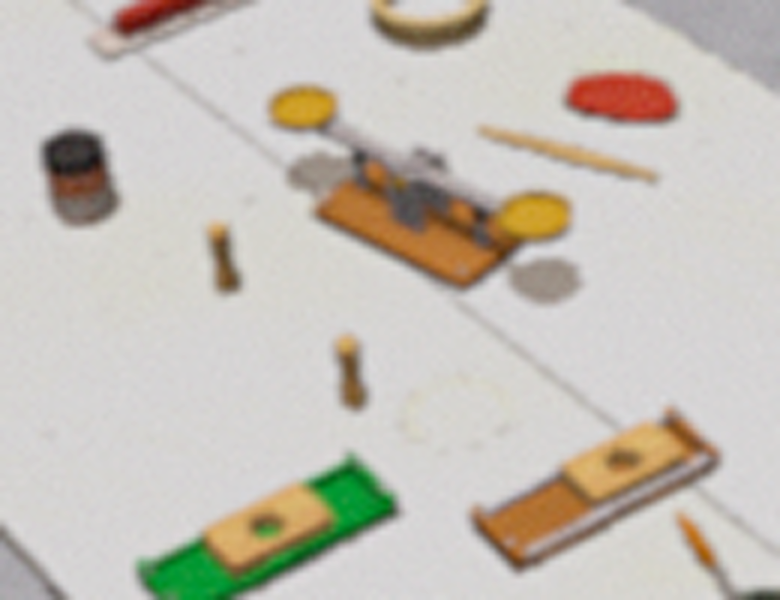

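```bash
cat > m.py <<'E'
from h import *
def blob(s,box,hs,lo,hi,name):
    u0,v0,u1,v1=box; F=4
    im=cv2.resize(s["color"][v0:v1,u0:u1],None,fx=F,fy=F,interpolation=cv2.INTER_LINEAR)
    h=cv2.cvtColor(im,cv2.COLOR_RGB2HSV); m=cv2.inRange(h,np.array(lo),np.array(hi))
    c,_=cv2.findContours(m,cv2.RETR_EXTERNAL,cv2.CHAIN_APPROX_NONE); c=max(c,key=cv2.contourArea)
    x,y,w,hh=cv2.boundingRect(c); M=cv2.moments(c)
    f=lambda a,b:((a+.5)/F-.5+u0,(b+.5)/F-.5+v0)
    return f(M["m10"]/M["m00"],M["m01"]/M["m00"]),f(x,y),f(x+w-1,y+hh-1),f(*[0,0]) and c
E
python3 - <<'E'
from m import *
t=dict(np.load("/tmp/top0.npz")); s=dict(np.load("/tmp/scene0.npz"))
# print hsv of features
for S,n,pts in((t,"t",[(150,183),(214,171),(167,219),(168,219),(215,221),(216,221),(268,198),(265,205),(268,220),(180,200)]),(s,"s",[(201,138),(239,156),(186,158),(208,177),(254,197),(238,207),(208,183)])):
    h=cv2.cvtColor(S["color"],cv2.COLOR_RGB2HSV)
    for u,v in pts: print(n,u,v,h[v,u])
for S,n in((t,"t"),(s,"s")):
  h=cv2.cvtColor(S["color"],cv2.COLOR_RGB2HSV)
  for (a,b) in ([(168,219),(216,221)] if n=="t" else [(187,163),(208,183)]):
    for v in range(b-4 if n=="t" else b-8,b+6 if n=="t" else b+8): print(' '.join("%3d,%3d"%tuple(h[v,u,1:]) for u in range(a-5,a+8)))
    print()
E
```

```text
t 150 183 [ 20 157 117]
t 214 171 [ 21 157 114]
t 167 219 [ 22  83 107]
t 168 219 [ 21 102 100]
t 215 221 [22 93 99]
t 216 221 [19 95 86]
t 268 198 [ 12 150  95]
t 265 205 [ 24 103 116]
t 268 220 [ 13 154  96]
t 180 200 [114  20 128]
s 201 138 [ 22 210 159]
s 239 156 [ 21 196 159]
s 186 158 [ 18 143 148]
s 208 177 [ 18 122 151]
s 254 197 [ 17 170 117]
s 238 207 [ 15 178 136]
s 208 183 [ 16 156  93]
 14,126  14,125   8,122  11,115   7,115   7,113  11,112   7,110  13,115  13,119  22,125  14,124  17,123
 14,126  16,127  11,118   9,108  32,103  31,100  24, 94  17, 89   8, 95   5,107  17,121  15,123  14,127
 20,125  13,120   2,106  47,108  71,107  88,101  75, 88  45, 68  38, 67   9, 85  10,104  13,116  14,125
 13,122   5,112  17,107  64,108  95,110 101,106 106, 87  85, 60  44, 52  17, 59   9, 82  11,111  13,119
 10,124  13,117   7,104  52,108  83,107 102,100  96, 85  85, 54  71, 43  47, 54  14, 73  10,102  19,120
  8,122  15,121   2,112  24,106  55, 97  73, 87  84, 67  82, 50  77, 43  35, 51   7, 75  15,105  17,122
 18,127  14,124  19,121   9,115   8, 96  22, 82  34, 67  47, 54  38, 54  2
[... 4012 characters left out ...]
,135 102,107 158,100 124,101  42,116   9,147   3,163   2,166   2,165   5,167
  5,165   3,166   3,161  18,138  86,110 162, 99 141,101  73,101   9,136   2,162   2,166   6,164   3,164
  3,164   3,166   2,162  18,142  79,110 157, 96 147, 92  72, 99  11,136   5,162   2,164   6,164   5,164
  5,166   5,165   3,163  12,150  39,125  77,109  96, 98  36,113   9,145   6,165   3,164   5,166   5,166
  5,164   6,166   5,164   2,161  11,156  20,140  22,129  12,144   5,161   6,168   6,166   2,165   5,164
  5,164   6,167   5,165   5,164   5,164   6,161   5,160   5,164   6,166   3,166   6,164   5,165   5,164
  6,164   6,165   6,165   5,166   9,167   5,163   3,166   6,166   3,163   8,167   6,165   2,166   5,162
```

```bash
python3 - <<'E'
from m import *
t=dict(np.load("/tmp/top0.npz")); s=dict(np.load("/tmp/scene0.npz"))
def cen(S,box,thr=30):
    u0,v0,u1,v1=box; h=cv2.cvtColor(S["color"],cv2.COLOR_RGB2HSV)[v0:v1,u0:u1,1].astype(float)
    w=np.clip(h-thr,0,70); v,u=np.mgrid[v0:v1,u0:u1]; return (w*u).sum()/w.sum(),(w*v).sum()/w.sum()
for nm,bt,bs in(("L",(162,213,176,227),(180,154,196,174)),("R",(209,215,223,228),(201,174,217,193))):
    a=cen(t,bt);b=cen(s,bs); print(nm,a,b,ray(t,*a,.029),ray(s,*b,.028))
def ym(S,box,lo,hi):
    u0,v0,u1,v1=box; F=4
    im=cv2.resize(S["color"][v0:v1,u0:u1],None,fx=F,fy=F,interpolation=cv2.INTER_LINEAR)
    m=cv2.inRange(cv2.cvtColor(im,cv2.COLOR_RGB2HSV),np.array(lo),np.array(hi))
    cs,_=cv2.findContours(m,cv2.RETR_EXTERNAL,cv2.CHAIN_APPROX_NONE)
    r=[]
    for c in cs:
        A=cv2.contourArea(c)/F/F
        if A<6: continue
        M=cv2.moments(c); r.append((A,(M["m10"]/M["m00"]+.5)/F-.5+u0,(M["m01"]/M["m00"]+.5)/F-.5+v0,cv2.minAreaRect(c)))
    return sorted(r,key=lambda q:-q[0])
for r in ym(t,(135,160,230,200),(17,100,60),(28,255,255))[:3]: print("pan t",r[:3],ray(t,r[1],r[2],.066))
for r in ym(s,(190,130,250,170),(19,150,100),(28,255,255))[:3]: print("pan s",r[:3],ray(s,r[1],r[2],.066))
for r in ym(t,(255,178,282,230),(18,60,60),(32,255,255))[:2]: print("blk t",r[:3],r[3],ray(t,r[1],r[2],.023))
for r in ym(t,(255,178,282,230),(5,60,40),(32,255,255))[:2]:
    print("rack t",r[:3],r[3],ray(t,r[1],r[2],.010))
    for q in cv2.boxPoints(r[3]): print("  c",ray(t,(q[0]+.5)/4-.5+255,(q[1]+.5)/4-.5+178,.012))
for r in ym(t,(260,192,277,205),(5,125,40),(16,255,255))[:2]: print("hole t",r[:3],ray(t,r[1],r[2],.012))
for r in ym(s,(240,185,275,207),(18,60,125),(32,255,255))[:2]: print("blk s",r[:3],ray(s,r[1],r[2],.023))
for r in ym(t,(155,165,215,200),(5,110,40),(16,255,255))[:2]:
    print("bal t",r[:3]); 
P=depthpts(t)
for (u,v) in [(150,183),(214,171),(168,219),(267,193),(268,218)]: print(u,v,P[v,u])
E
```

```text
L (np.float64(168.68621973929237), np.float64(218.62662942271882)) (np.float64(186.57429526994744), np.float64(162.29335881509795)) [0.45922387 0.17613383 0.029     ] [0.45771117 0.17202225 0.028     ]
R (np.float64(215.32834224598932), np.float64(220.29839572192515)) (np.float64(207.86805864060418), np.float64(181.487338960462)) [0.45531214 0.01641476 0.029     ] [0.4538185  0.01305757 0.028     ]
pan t (155.34375, 149.43965835177363, 182.24169348890229) [0.57793876 0.23909664 0.066     ]
pan t (151.8125, 213.10124193769727, 170.20039110745162) [0.62244969 0.0252102  0.066     ]
pan s (59.75, 238.31677126917714, 155.74394177126916) [0.61958021 0.02191924 0.066     ]
pan s (43.375, 200.12878242074927, 137.55709654178673) [0.57633813 0.23507354 0.066     ]
blk t (212.65625, 268.3117376928729, 197.63385378398237) ((54.63861846923828, 79.61386108398438), (45.97072219848633, 81.89156341552734), 5.710592269897461) [ 0.53721713 -0.16445564  0.023     ]
rack t (510.75, 267.5304851933431, 204.2785476831457) ((51.349205017089844, 105.61161804199219), (55.41293716430664, 180.61460876464844), 5.345445156097412) [ 0.51581418 -0.16215332  0.01      ]
  c [ 0.43959805 -0.13141574  0.012     ]
  c [ 0.59873617 -0.14421506  0.012     ]
  c [ 0.59468145 -0.19292994  0.012     ]
  c [ 0.43566838 -0.1791881   0.012     ]
hole t (22.34375, 268.27465034965036, 197.82954545454547) [ 0.53838983 -0.16452438  0.012     ]
blk s (66.375, 253.3025737602009, 195.94150188323917) [ 0.53810109 -0.1654051   0.023     ]
bal t (355.65625, 185.20027897372813, 184.66285549014438)
bal t (54.625, 193.5223588863463, 169.46395881006865)
150 183 [0.57655043 0.23870039 0.06007168]
214 171 [0.62023029 0.02233428 0.06372802]
168 219 [0.45513626 0.17281927 0.05342673]
267 193 [ 0.55343056 -0.15973634  0.02357495]
268 218 [ 0.4674995  -0.16420937  0.01057939]
```

```bash
cat > d.py <<'E'
# usage: python3 d.py x y z yawjaw tiltdeg  -> remaining delta in tool axes. tilt: rotation about jaw axis
import sys,numpy as np
from plant import ctrl
from scipy.spatial.transform import Rotation as Rn
o=ctrl.get_obs(); R=Rn.from_euler("xyz",o["orientation"],degrees=True)
M=R.as_matrix()
print("t %.2f pos %s F %s open %.4f"%(o["clock"],np.round(o["tool_pos"],4),np.round(o["force"],2),o["opening"]), "tool x",M[:,0].round(3),"y",M[:,1].round(3))
if len(sys.argv)>1:
    x,y,z,yaw,tilt=map(float,sys.argv[1:6])   # x y z of GRASP point
    a=np.radians(yaw); Y=np.array([np.cos(a),np.sin(a),0])
    X=Rn.from_rotvec(np.radians(tilt)*Y).apply([0,0,-1.]); Z=np.cross(X,Y)
    T=Rn.from_matrix(np.stack([X,Y,Z],1))
    p=np.array([x,y,z])-0.159*X
    rv=np.degrees((R.inv()*T).as_rotvec())
    dp=p-o["tool_pos"]
    print("target TCP",p.round(4)," d(tool now)",(M.T@dp).round(4)," d(tool after rot)",(T.as_matrix().T@dp).round(4)," rot",rv.round(2),"j6",o["joint_pos"].round(1))
    g=o["tool_pos"]+0.159*M[:,0]; print("grasp now",g.round(4))
E
python3 d.py 0.4585 0.174 0.20 11.7 0; echo; python3 d.py 0.4585 0.174 0.20 -168.3 0
```

```text
t 0.10 pos [0.2521 0.626  0.4038] F [-0.03 -0.04 -0.62] open 0.0875 tool x [-0.    -0.001 -1.   ] y [-0.374 -0.928  0.001]
target TCP [0.4585 0.174  0.359 ]  d(tool now) [ 0.0454  0.3421 -0.3604]  d(tool after rot) [0.0448 0.1105 0.4845]  rot [-1.2364e+02  9.0000e-02 -5.0000e-02] j6 [ 84.6  20.6   0.6  -0.  -70.1 -16.5]
grasp now [0.252  0.6258 0.2448]

t 0.10 pos [0.2521 0.626  0.4038] F [-0.03 -0.04 -0.62] open 0.0875 tool x [-0.    -0.001 -1.   ] y [-0.374 -0.928  0.001]
target TCP [0.4585 0.174  0.359 ]  d(tool now) [ 0.0454  0.3421 -0.3604]  d(tool after rot) [ 0.0448 -0.1105 -0.4845]  rot [ 5.636e+01 -5.000e-02 -7.000e-02] j6 [ 84.6  20.6   0.6  -0.  -70.1 -16.5]
grasp now [0.252  0.6258 0.2448]
```

```bash
python3 -m inch '[0,0,0,9.4,0,0,0.05,0,0,0,9.4,0,0,0.05,0,0,0,9.4,0,0,0.05,0,0,0,9.4,0,0,0.05,0,0,0,9.4,0,0,0.05,0,0,0,9.4,0,0,0.05,0,-0.011,-0.0485,0,0,0,0.05,0,-0.011,-0.0485,0,0,0,0.05,0,-0.011,-0.0485,0,0,0,0.05,0,-0.011,-0.0485,0,0,0,0.05,0,-0.011,-0.0485,0,0,0,0.05]'; python3 d.py 0.4585 0.174 0.20 -168.3 0
```

```text
clock: 1.48
tool_pos: [0.3478, 0.3916, 0.3984]
orientation: [153.8, 89.2, -106.3]
force: [0.9, -0.3, 0.3]
opening: 0.0497
t 1.48 pos [0.3478 0.3916 0.3984] F [ 0.86 -0.34  0.26] open 0.0497 tool x [-0.004 -0.013 -1.   ] y [-0.985 -0.172  0.006]
target TCP [0.4585 0.174  0.359 ]  d(tool now) [ 0.0418 -0.0718 -0.2329]  d(tool after rot) [ 0.0394 -0.0643 -0.2355]  rot [-1.77 -0.68 -0.35] j6 [ 69.9   6.7 -18.5   0.1 -65.5 -60. ]
grasp now [0.3472 0.3895 0.2394]
```

```bash
python3 -m inch '[0.006,-0.012,-0.04,-0.5,0,0,0.05,0.006,-0.012,-0.04,-0.5,0,0,0.05,0.006,-0.012,-0.04,-0.5,0,0,0.05,0.006,-0.012,-0.04,0,0,0,0.05,0.006,-0.012,-0.04,0,0,0,0.05,0,0,-0.01,0,0,0,0.05,0,0,0,0,0,0,0.05]'; python3 d.py 0.4585 0.174 0.20 -168.3 0
```

```text
clock: 2.35
tool_pos: [0.4482, 0.1861, 0.369]
orientation: [146.4, 89.2, -112.3]
force: [0.8, -0.1, -0.2]
opening: 0.0501
t 2.35 pos [0.4482 0.1861 0.369 ] F [ 0.84 -0.09 -0.22] open 0.0501 tool x [-0.005 -0.013 -1.   ] y [-0.981 -0.196  0.008]
target TCP [0.4585 0.174  0.359 ]  d(tool now) [ 0.0101 -0.0078 -0.0138]  d(tool after rot) [ 0.01   -0.0076 -0.014 ]  rot [-0.42 -0.67 -0.45] j6 [ 46.    4.3 -25.5   0.3 -60.9 -34.8]
grasp now [0.4473 0.1841 0.21  ]
```

```bash
python3 -m inch '[0.03,-0.004,-0.007,-0.3,-0.6,-0.4,0.05,0.03,-0.003,-0.006,0,0,0,0.05,0.03,-0.001,-0.002,0,0,0,0.05,0.015,0,0,0,0,0,0.05,0,0,0,0,0,0,0.05]'; python3 d.py 0.4585 0.174 0.09 -168.3 0; python3 - <<'E'
from h import *
from plant import ctrl
for n,b in(("scene",(130,90,260,190)),("top",(130,150,260,250))):
    s=ctrl.snapshot(n); crop(s,*b,6,f"pics/{n}1.png")
E
```

```text
clock: 2.98
tool_pos: [0.4585, 0.1775, 0.2626]
orientation: [-62.9, 89.8, 39.0]
force: [0.6, 0.3, 0.2]
opening: 0.0503
t 2.98 pos [0.4585 0.1775 0.2626] F [0.57 0.32 0.16] open 0.0503 tool x [ 0.003  0.002 -1.   ] y [-0.979 -0.206 -0.003]
target TCP [0.4585 0.174  0.249 ]  d(tool now) [ 0.0136  0.0007 -0.0035]  d(tool after rot) [ 0.0136  0.0007 -0.0035]  rot [0.17 0.08 0.16] j6 [ 44.1  11.7 -32.9   0.  -45.2 -32.3]
grasp now [0.4589 0.1779 0.1036]
```

View pics/scene1.png

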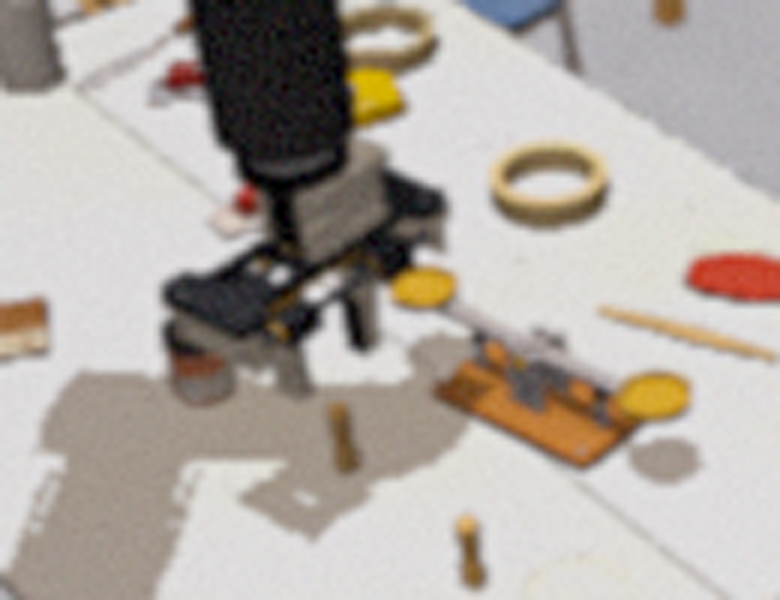

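View pics/top1.png

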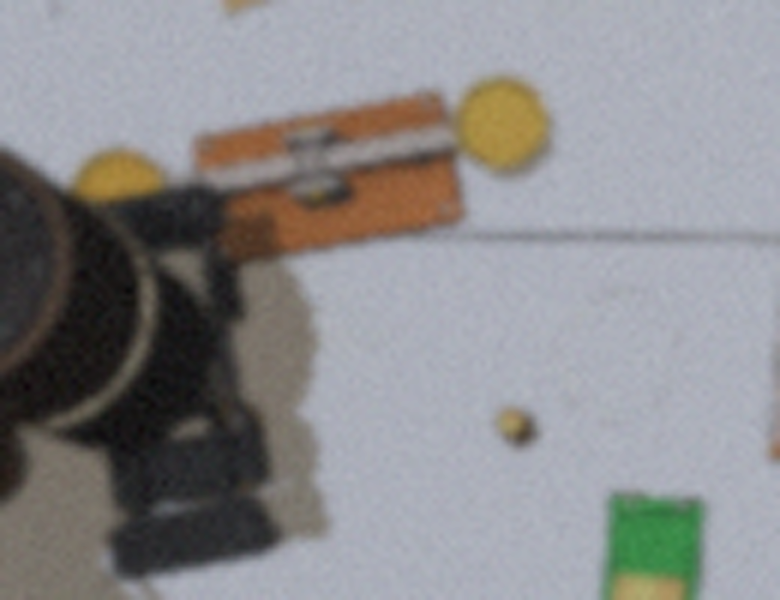

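```bash
python3 -m inch '[0.02,0,-0.003,0,0,0,0.05,0.02,0,-0.001,0,0,0,0.05,0.015,0,0,0,0,0,0.05,0.007,0,0,0,0,0,0.05,0,0,0,0,0,0,0.05,0,0,0,0,0,0,0.05]'; python3 d.py 0.4585 0.174 0.044 -168.3 0
```

```text
clock: 3.82
tool_pos: [0.4621, 0.178, 0.2066]
orientation: [-62.9, 89.0, 39.1]
force: [0.6, 0.4, -0.1]
opening: 0.0502
t 3.83 pos [0.4621 0.178  0.2066] F [ 0.62  0.36 -0.14] open 0.0502 tool x [ 0.014  0.011 -1.   ] y [-0.978 -0.209 -0.016]
target TCP [0.4585 0.174  0.203 ]  d(tool now) [ 0.0035  0.0044 -0.0032]  d(tool after rot) [ 0.0036  0.0044 -0.0032]  rot [0.39 0.46 0.9 ] j6 [ 43.9  16.6 -36.1   0.1 -36.2 -31.9]
grasp now [0.4643 0.1797 0.0476]
```

```bash
python3 -m inch '[0.0035,0.0044,-0.0032,0.4,0.5,0.9,0.05,0.0005,0.0005,-0.001,0,0,0,0.05]'; python3 d.py 0.4585 0.174 0.044 -168.3 0
```

```text
clock: 4.08
tool_pos: [0.4582, 0.1728, 0.2032]
orientation: [-137.7, 90.0, -36.0]
force: [0.2, -0.4, 0.7]
opening: 0.05
t 4.08 pos [0.4582 0.1728 0.2032] F [ 0.17 -0.4   0.68] open 0.0500 tool x [ 0. -0. -1.] y [-0.979 -0.202 -0.   ]
target TCP [0.4585 0.174  0.203 ]  d(tool now) [ 0.0002 -0.0006  0.0011]  d(tool after rot) [ 0.0002 -0.0006  0.0011]  rot [-0.03 -0.02  0.02] j6 [ 43.7  16.8 -36.6   0.  -36.7 -32.1]
grasp now [0.4582 0.1728 0.0442]
```

```bash
python3 -m inch '[0,0,0,0,0,0,0.03,0,0,0,0,0,0,0.02,0,0,0,0,0,0,0.0,0,0,0,0,0,0,0.0,0,0,0,0,0,0,0.0]'; python3 d.py 0.4585 0.174 0.044 -168.3 0; python3 - <<'E'
from h import *
from plant import ctrl
s=ctrl.snapshot("scene"); crop(s,150,110,230,180,9,f"pics/g1.png")
E
```

```text
clock: 4.7
tool_pos: [0.4583, 0.1727, 0.2034]
orientation: [-106.5, 90.0, -4.9]
force: [-0.2, -0.1, -0.8]
opening: 0.0157
t 4.70 pos [0.4583 0.1727 0.2034] F [-0.2  -0.05 -0.79] open 0.0157 tool x [ 0.001 -0.    -1.   ] y [-0.979 -0.202 -0.001]
target TCP [0.4585 0.174  0.203 ]  d(tool now) [ 0.0004 -0.0005  0.0012]  d(tool after rot) [ 0.0004 -0.0005  0.0012]  rot [-0.04 -0.01  0.04] j6 [ 43.7  16.7 -36.6   0.1 -36.7 -32.1]
grasp now [0.4584 0.1727 0.0444]
```

View pics/g1.png

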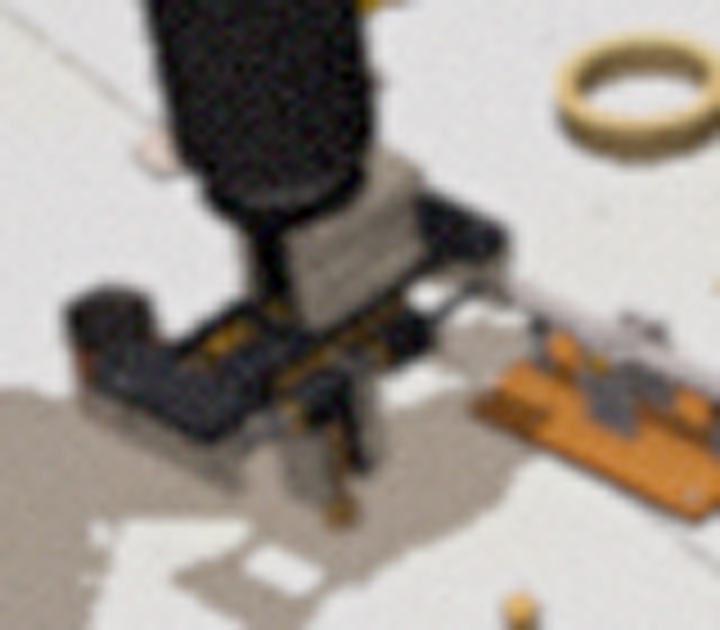

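```bash
python3 - <<'E'
from h import *
s=dict(np.load("/tmp/scene0.npz"))
for z in(0,.01,.025,.055):
    u,v=proj(s,(.4584,.1727,z)); print(z,(u+.5-150)*9,(v+.5-110)*9)
E
python3 -m inch '[0,0,0,0,0,0,0.0,0,0,0,0,0,0,0.0,-0.004,0,0,0,0,0,0.0]'
```

```text
0 342.2664498607099 519.6824238029324
0.01 339.37535305294466 503.44450246674955
0.025 334.9897665954031 478.81274066641157
0.055 326.0379707120479 428.5347434090801
clock: 5.12
tool_pos: [0.4581, 0.1726, 0.2073]
orientation: [179.0, 90.0, -79.3]
force: [-0.5, 0.3, -1.0]
opening: 0.0164
```

```bash
python3 -m inch '[-0.03,0,0,0,0,0,0,-0.03,0,0,0,0,0,0,-0.03,0,0,0,2.5,0,0,-0.01,-0.02,-0.008,0,2.5,0,0,0,-0.025,-0.01,0,2,0,0]'; python3 d.py 0.5756 0.2429 0.14 -168.3 6.9
```

```text
clock: 5.75
tool_pos: [0.5056, 0.1642, 0.3139]
orientation: [-179.4, 82.8, -77.7]
force: [-0.4, -0.8, -0.9]
opening: 0.016
t 5.75 pos [0.5056 0.1642 0.3139] F [-0.39 -0.84 -0.86] open 0.0160 tool x [ 0.027 -0.122 -0.992] y [-0.979 -0.203 -0.001]
target TCP [0.5717 0.2616 0.2978]  d(tool now) [ 0.0058 -0.0844  0.0834]  d(tool after rot) [ 0.0061 -0.0845  0.0833]  rot [-0.01 -0.29  0.08] j6 [ 41.5  12.  -27.4   7.7 -54.3 -34.5]
grasp now [0.5099 0.1447 0.1562]
```

```bash
python3 -m inch '[0.001,-0.02,0.02,0,-0.1,0,0,0.001,-0.02,0.02,0,-0.1,0,0,0.001,-0.02,0.02,0,-0.1,0,0,0.001,-0.018,0.018,0,0,0,0,0,-0.004,0.004,0,0,0,0,0,0,0,0,0,0,0]'; python3 d.py 0.5756 0.2429 0.14 -168.3 6.9
```

```text
clock: 6.5
tool_pos: [0.5722, 0.2616, 0.3006]
orientation: [-179.3, 83.1, -77.7]
force: [-0.0, -1.0, -0.6]
opening: 0.0158
t 6.50 pos [0.5722 0.2616 0.3006] F [-0.04 -1.04 -0.56] open 0.0158 tool x [ 0.026 -0.118 -0.993] y [-0.98  -0.201 -0.001]
target TCP [0.5717 0.2616 0.2978]  d(tool now) [0.0027 0.0004 0.0004]  d(tool after rot) [0.0027 0.0004 0.0004]  rot [-0.13 -0.03  0.07] j6 [ 44.1  21.5 -15.4   7.  -57.  -36.6]
grasp now [0.5762 0.2429 0.1428]
```

Now check placement over the pan, then lower.

```bash
python3 - <<'E'
from h import *
from plant import ctrl
s=ctrl.snapshot("scene"); crop(s,160,80,260,170,7,f"pics/g2.png")
E
python3 -m inch '[0.01,0,0,0,0,0,0,0.01,0,0,0,0,0,0,0.008,0,0,0,0,0,0,0.005,0,0,0,0,0,0]'; python3 d.py 0.5756 0.2429 0.0935 -168.3 6.9
```

```text
clock: 7.05
tool_pos: [0.5719, 0.2555, 0.2664]
orientation: [-179.3, 83.1, -77.8]
force: [-0.1, 0.6, -0.5]
opening: 0.0159
t 7.05 pos [0.5719 0.2555 0.2664] F [-0.09  0.65 -0.5 ] open 0.0159 tool x [ 0.025 -0.117 -0.993] y [-0.98  -0.2   -0.001]
target TCP [0.5717 0.2616 0.2513]  d(tool now) [ 0.0142 -0.0011  0.0078]  d(tool after rot) [ 0.0142 -0.0011  0.0078]  rot [-0.2   0.    0.06] j6 [ 43.7  23.2 -18.    7.4 -52.7 -36.9]
grasp now [0.5759 0.2368 0.1086]
```

View pics/g2.png

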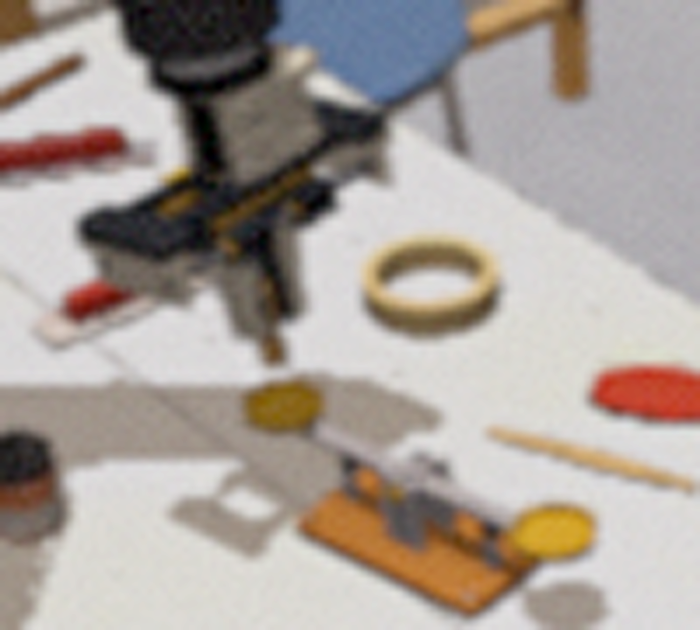

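```bash
python3 -m inch '[0.0,-0.001,0.0078,0,0,0,0,0.004,0,0.001,0,0,0,0,0.004,0,0.0005,0,0,0,0,0.003,0,0.0005,0,0,0,0]'; python3 d.py 0.5756 0.2429 0.0925 -168.3 6.9
```

```text
clock: 7.55
tool_pos: [0.5713, 0.2648, 0.2535]
orientation: [-179.2, 83.1, -77.6]
force: [1.0, 0.3, -0.9]
opening: 0.0161
t 7.55 pos [0.5713 0.2648 0.2535] F [ 0.99  0.28 -0.92] open 0.0161 tool x [ 0.026 -0.117 -0.993] y [-0.98  -0.2   -0.002]
target TCP [0.5717 0.2616 0.2503]  d(tool now) [ 0.0035  0.0002 -0.0028]  d(tool after rot) [ 0.0035  0.0002 -0.0028]  rot [-0.18  0.    0.08] j6 [ 44.4  24.3 -18.2   7.5 -51.4 -37.8]
grasp now [0.5754 0.2461 0.0957]
```

```bash
python3 -m inch '[0.002,0,-0.001,0,0,0,0,0.0015,0,0,0,0,0,0]'; python3 d.py 0.5756 0.2429 0.0925 -168.3 6.9;python3 - <<'E'
from h import *
from plant import ctrl
s=ctrl.snapshot("scene"); crop(s,160,80,260,170,7,f"pics/g3.png")
E
```

```text
clock: 7.8
tool_pos: [0.5719, 0.2636, 0.2507]
orientation: [-178.7, 83.1, -77.1]
force: [-3.0, 0.6, 10.9]
opening: 0.0159
t 7.80 pos [0.5719 0.2636 0.2507] F [-3.02  0.62 10.91] open 0.0159 tool x [ 0.027 -0.117 -0.993] y [-0.98  -0.2   -0.003]
target TCP [0.5717 0.2616 0.2503]  d(tool now) [ 0.0006  0.0005 -0.0018]  d(tool after rot) [ 0.0006  0.0005 -0.0018]  rot [-0.16  0.    0.14] j6 [ 44.3  24.5 -18.5   7.6 -50.9 -37.7]
grasp now [0.5761 0.2449 0.0929]
```

View pics/g3.png

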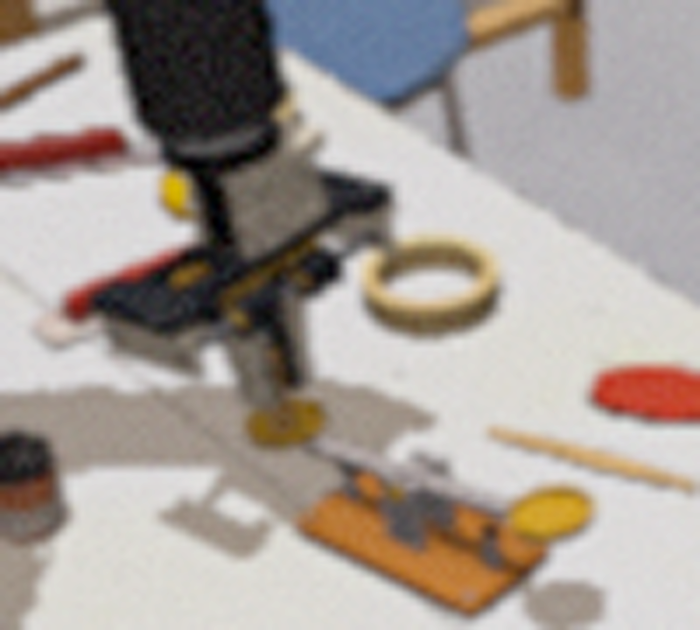

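```bash
python3 -m inch '[-0.0008,0,0,0,0,0,0]'; python3 d.py
```

```text
clock: 7.98
tool_pos: [0.5718, 0.2636, 0.2519]
orientation: [-178.5, 83.1, -77.0]
force: [-0.2, -0.6, -0.3]
opening: 0.0163
t 7.97 pos [0.5718 0.2636 0.2519] F [-0.23 -0.56 -0.28] open 0.0163 tool x [ 0.027 -0.117 -0.993] y [-0.98  -0.2   -0.003]
```

```bash
python3 -m inch '[0.0006,0,0,0,0,0,0,0,0,0,0,0,0,0.022,0,0,0,0,0,0,0.03,0,0,0,0,0,0,0.04,0,0,0,0,0,0,0.04]'; python3 d.py;python3 - <<'E'
from h import *
from plant import ctrl
s=ctrl.snapshot("scene"); crop(s,160,80,260,170,7,f"pics/g4.png")
E
```

```text
clock: 8.6
tool_pos: [0.5719, 0.2634, 0.2511]
orientation: [-178.6, 83.1, -77.0]
force: [0.0, 1.0, -0.3]
opening: 0.039
t 8.60 pos [0.5719 0.2634 0.2511] F [ 0.04  0.99 -0.27] open 0.0390 tool x [ 0.027 -0.117 -0.993] y [-0.98  -0.2   -0.003]
```

View pics/g4.png

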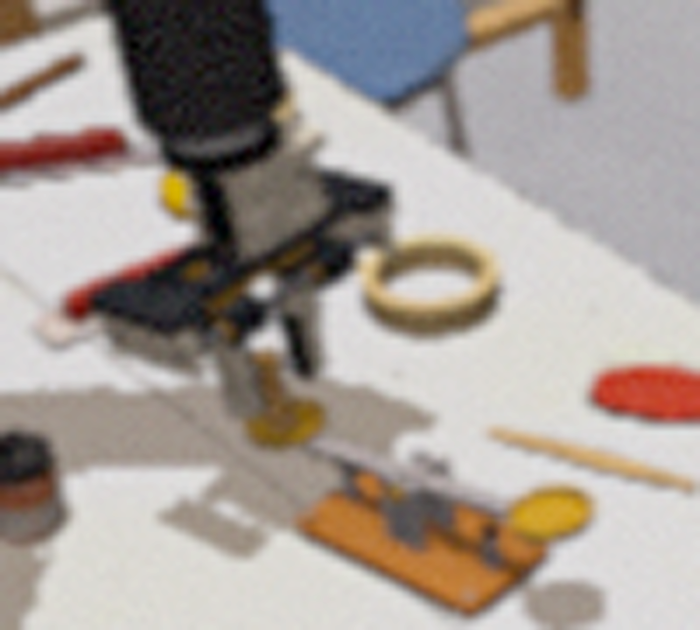

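```bash
python3 -m inch '[-0.01,0,0,0,0,0,0.045,-0.025,0,0,0,0,0,0.05,-0.03,0,0,0,0,0,0.05,-0.03,0,0,0,0,0,0.05,0,0,0,0,-3.5,0,0.05,0,0,0,0,-3.4,0,0.05]'; python3 d.py 0.4545 0.0147 0.12 -168.3 0;python3 - <<'E'
from h import *
from plant import ctrl
s=ctrl.snapshot("scene"); crop(s,160,80,260,170,7,f"pics/g5.png")
E
```

```text
clock: 9.4
tool_pos: [0.569, 0.2757, 0.3521]
orientation: [-53.6, 89.7, 48.0]
force: [0.4, -0.5, 0.7]
opening: 0.05
t 9.40 pos [0.569  0.2757 0.3521] F [ 0.38 -0.47  0.67] open 0.0500 tool x [ 0.004  0.004 -1.   ] y [-0.979 -0.202 -0.005]
target TCP [0.4545 0.0147 0.279 ]  d(tool now) [ 0.0715  0.1652 -0.2327]  d(tool after rot) [ 0.0731  0.165  -0.2323]  rot [-0.04  0.2   0.27] j6 [ 43.5  18.6  -9.3  -0.  -61.8 -31.8]
grasp now [0.5696 0.2763 0.1931]
```

View pics/g5.png

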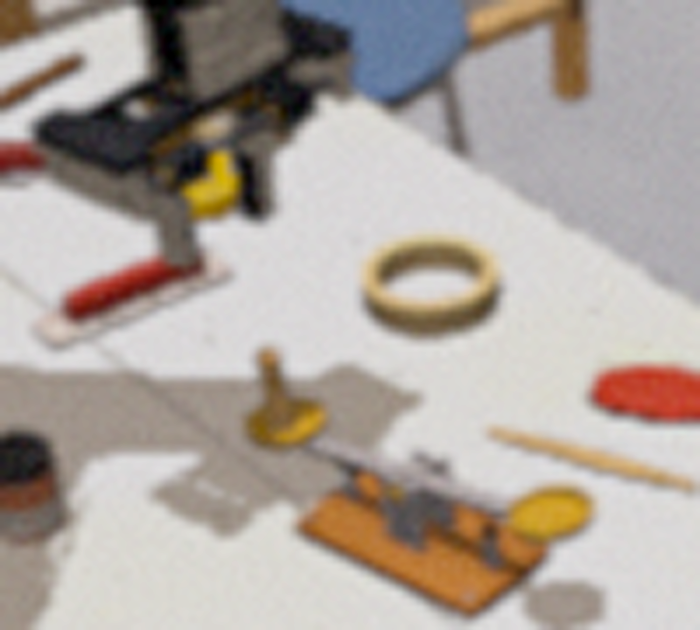

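```bash
python3 -m inch '[0,0.028,-0.038,0,0.2,0.3,0.05,0,0.028,-0.038,0,0,0,0.05,0,0.028,-0.038,0,0,0,0.05,0,0.028,-0.038,0,0,0,0.05,0.01,0.028,-0.038,0,0,0,0.05,0.02,0.028,-0.038,0,0,0,0.05,0.02,0.012,-0.018,0,0,0,0.05]'; python3 d.py 0.4545 0.0147 0.09 -168.3 0
```

```text
clock: 10.32
tool_pos: [0.44, -0.0083, 0.3057]
orientation: [-96.9, 89.5, 5.0]
force: [0.8, 1.1, 0.2]
opening: 0.0505
t 10.32 pos [ 0.44   -0.0083  0.3057] F [0.76 1.07 0.23] open 0.0505 tool x [ 0.008  0.001 -1.   ] y [-0.979 -0.205 -0.008]
target TCP [0.4545 0.0147 0.249 ]  d(tool now) [ 0.0569 -0.0185  0.0196]  d(tool after rot) [ 0.0567 -0.0189  0.0196]  rot [ 0.15 -0.06  0.47] j6 [ 24.8   3.4 -36.    0.2 -50.2 -13.1]
grasp now [ 0.4413 -0.0082  0.1467]
```

```bash
python3 -m inch '[0.02,-0.01,0.01,0,0,0.5,0.05,0.02,-0.007,0.007,0,0,0,0.05,0.015,-0.002,0.002,0,0,0,0.05,0.0,0,0,0,0,0,0.05]'; python3 d.py 0.4545 0.0147 0.044 -168.3 0
```

```text
clock: 10.82
tool_pos: [0.4543, 0.0125, 0.2508]
orientation: [173.8, 89.8, -84.5]
force: [-0.1, 0.0, -0.2]
opening: 0.0502
t 10.82 pos [0.4543 0.0125 0.2508] F [-0.06  0.05 -0.2 ] open 0.0502 tool x [ 0.    -0.004 -1.   ] y [-0.979 -0.203  0.   ]
target TCP [0.4545 0.0147 0.203 ]  d(tool now) [ 0.0478 -0.0006  0.0022]  d(tool after rot) [ 0.0478 -0.0006  0.0021]  rot [ 0.03 -0.21 -0.02] j6 [ 26.6   9.4 -38.1   0.3 -42.5 -15.1]
grasp now [0.4544 0.012  0.0918]
```

```bash
python3 -m inch '[0.018,0,0.002,0,-0.2,0,0.05,0.016,0,0.0005,0,0,0,0.05,0.011,0,0,0,0,0,0.05,0.003,0,0,0,0,0,0.05]'; python3 d.py 0.4545 0.0147 0.044 -168.3 0
```

```text
clock: 11.32
tool_pos: [0.4553, 0.0155, 0.2052]
orientation: [-98.8, 89.7, 3.1]
force: [-0.1, 0.2, 0.3]
opening: 0.0502
t 11.32 pos [0.4553 0.0155 0.2052] F [-0.06  0.21  0.26] open 0.0502 tool x [ 0.004  0.    -1.   ] y [-0.979 -0.205 -0.004]
target TCP [0.4545 0.0147 0.203 ]  d(tool now) [ 0.0022  0.001  -0.0006]  d(tool after rot) [ 0.0022  0.001  -0.0006]  rot [ 0.14 -0.04  0.25] j6 [ 26.9  13.8 -40.8   0.2 -35.1 -15.2]
grasp now [0.4561 0.0155 0.0462]
```

```bash
python3 -m inch '[0.0022,0.001,-0.001,0,0,0.2,0.04,0,0,0,0,0,0,0.03,0,0,0,0,0,0,0.02,0,0,0,0,0,0,0.0,0,0,0,0,0,0,0.0,0,0,0,0,0,0,0.0]'; python3 d.py 0.4545 0.0147 0.044 -168.3 0;python3 - <<'E'
from h import *
from plant import ctrl
s=ctrl.snapshot("scene"); crop(s,160,120,260,210,7,f"pics/g6.png")
E
```

```text
clock: 12.08
tool_pos: [0.455, 0.0143, 0.2044]
orientation: [-98.5, 89.8, 3.3]
force: [0.1, -0.4, 0.2]
opening: 0.0159
t 12.07 pos [0.455  0.0143 0.2044] F [ 0.09 -0.44  0.16] open 0.0159 tool x [ 0.003  0.    -1.   ] y [-0.979 -0.205 -0.003]
target TCP [0.4545 0.0147 0.203 ]  d(tool now) [0.0014 0.0004 0.0005]  d(tool after rot) [0.0014 0.0004 0.0005]  rot [ 0.14 -0.02  0.16] j6 [ 26.8  13.9 -40.9   0.1 -35.1 -15. ]
grasp now [0.4554 0.0143 0.0454]
```

View pics/g6.png

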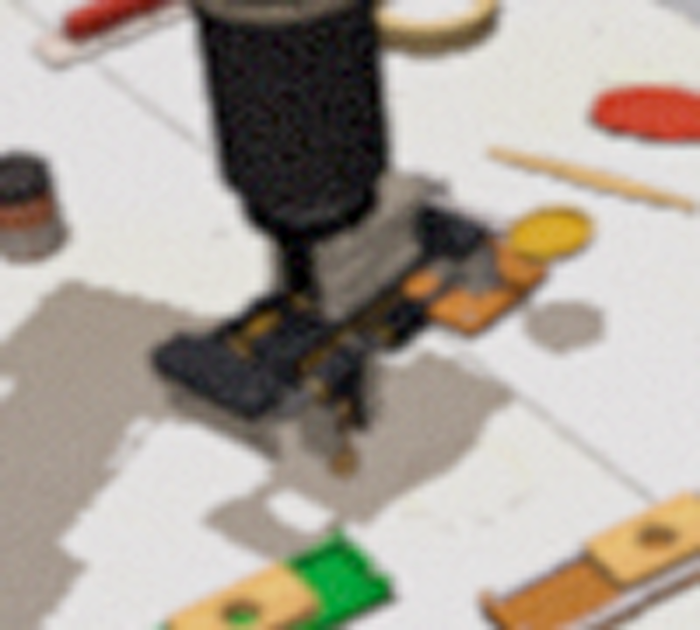

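```bash
python3 -m inch '[-0.005,0,0,0,0,0,0,-0.03,0,0,0,0,0,0,-0.035,0,0,0,0,0,0,-0.03,-0.03,0,0,0,0,0,0,-0.035,-0.004,0,0,0,0,0,-0.035,-0.004,0,0,0,0,0,-0.035,-0.004,0,0,0,0,0,-0.02,-0.002,0,0,0,0]'; python3 d.py 0.621 0.0236 0.14 -168.3 0
```

```text
clock: 13.12
tool_pos: [0.612, 0.0324, 0.311]
orientation: [-93.6, 89.8, 8.3]
force: [-0.3, 0.0, -1.7]
opening: 0.0162
t 13.12 pos [0.612  0.0324 0.311 ] F [-0.27  0.03 -1.68] open 0.0162 tool x [ 0.004  0.001 -1.   ] y [-0.979 -0.206 -0.004]
target TCP [0.621  0.0236 0.299 ]  d(tool now) [ 0.012  -0.007  -0.0105]  d(tool after rot) [ 0.012  -0.007  -0.0104]  rot [ 0.19 -0.01  0.22] j6 [ 21.3  18.9 -14.7   0.1 -56.1  -9.4]
grasp now [0.6126 0.0325 0.152 ]
```

```bash
python3 -m inch '[0.002,-0.006,-0.01,0.2,0,0.2,0,0.008,-0.001,-0.001,0,0,0,0,0,0,0,0,0,0,0]'; python3 d.py 0.621 0.0236 0.1074 -168.3 0;python3 - <<'E'
from h import *
from plant import ctrl
s=ctrl.snapshot("scene"); crop(s,180,100,270,180,8,f"pics/g7.png")
E
```

```text
clock: 13.5
tool_pos: [0.6211, 0.0222, 0.2996]
orientation: [93.6, 89.9, -164.8]
force: [-0.3, 0.2, -0.6]
opening: 0.0159
t 13.50 pos [0.6211 0.0222 0.2996] F [-0.28  0.16 -0.57] open 0.0159 tool x [-0.002 -0.001 -1.   ] y [-0.979 -0.202  0.002]
target TCP [0.621  0.0236 0.2664]  d(tool now) [ 0.0332 -0.0003  0.0014]  d(tool after rot) [ 0.0332 -0.0002  0.0014]  rot [-0.07 -0.01 -0.11] j6 [ 20.   20.4 -14.2  -0.  -55.5  -8.4]
grasp now [0.6208 0.0221 0.1406]
```

View pics/g7.png

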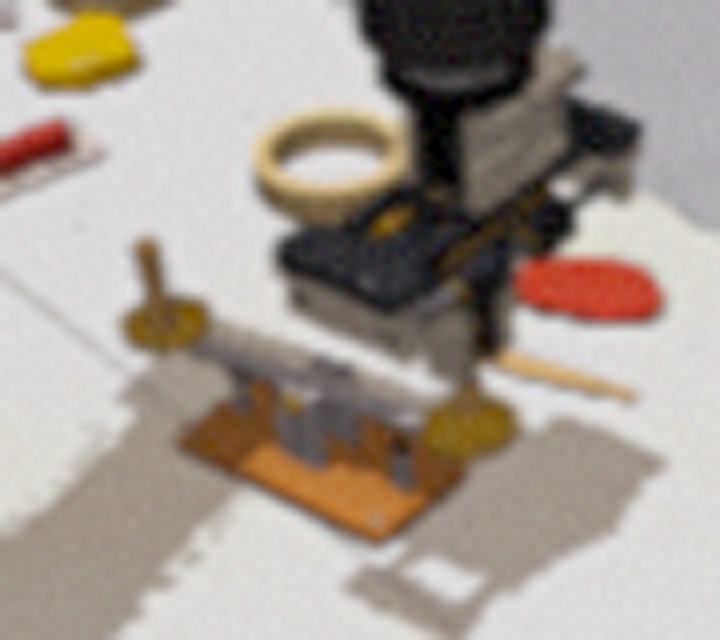

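```bash
python3 -m inch '[0.008,0,0.0014,0,0,-0.1,0,0.008,0,0,0,0,0,0,0.006,0,0,0,0,0,0,0.004,0,0,0,0,0,0,0.003,0,0,0,0,0,0]'; python3 d.py 0.621 0.0236 0.1074 -168.3 0;python3 - <<'E'
from h import *
from plant import ctrl
s=ctrl.snapshot("scene"); crop(s,180,100,270,180,8,f"pics/g8.png")
E
```

```text
clock: 14.18
tool_pos: [0.62, 0.024, 0.2701]
orientation: [-95.2, 89.9, 6.5]
force: [0.9, -0.6, -0.2]
opening: 0.0159
t 14.18 pos [0.62   0.024  0.2701] F [ 0.91 -0.57 -0.18] open 0.0159 tool x [ 0.002  0.    -1.   ] y [-0.979 -0.203 -0.002]
target TCP [0.621  0.0236 0.2664]  d(tool now) [ 0.0037 -0.0009 -0.0006]  d(tool after rot) [ 0.0037 -0.0009 -0.0006]  rot [-0.   -0.01  0.11] j6 [ 20.2  22.  -16.2   0.  -51.7  -8.6]
grasp now [0.6203 0.0241 0.1111]
```

View pics/g8.png

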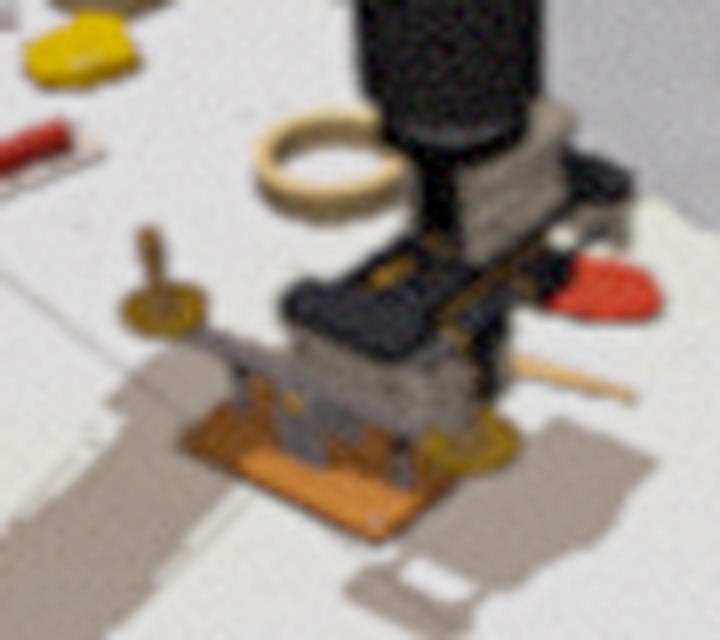

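```bash
python3 -m inch '[0.002,0,0,0,0,0,0,0.0015,0,0,0,0,0,0,0,0,0,0,0,0,0,0,0,0,0,0,0,0.02,0,0,0,0,0,0,0.03,0,0,0,0,0,0,0.04,0,0,0,0,0,0,0.04]'; python3 d.py;python3 - <<'E'
from h import *
from plant import ctrl
s=ctrl.snapshot("scene"); crop(s,180,100,270,180,8,f"pics/g9.png")
E
```

```text
clock: 15.1
tool_pos: [0.6202, 0.0241, 0.2667]
orientation: [-91.1, 89.8, 10.6]
force: [0.2, -0.7, 0.7]
opening: 0.039
t 15.10 pos [0.6202 0.0241 0.2667] F [ 0.2  -0.73  0.69] open 0.0390 tool x [ 0.003  0.    -1.   ] y [-0.979 -0.203 -0.003]
```

View pics/g9.png

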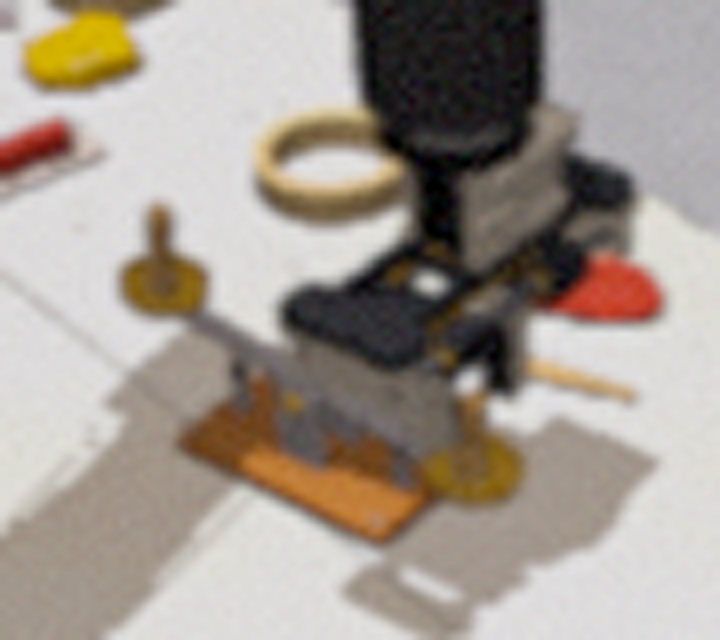

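```bash
python3 -m inch '[-0.01,0,0,0,0,0,0.05,-0.03,0,0,0,0,0,0.05,-0.03,0,0,0,0,0,0.05,-0.02,0,0,0,0,0,0.05,0,0,0,0,0,0,0.05,0,0,0,0,0,0,0.05]'; python3 d.py;python3 - <<'E'
from h import *
from plant import ctrl
s=ctrl.snapshot("scene"); crop(s,180,100,270,180,8,f"pics/g10.png"); np.savez("/tmp/scene10.npz",**s)
s=ctrl.snapshot("top"); crop(s,130,145,290,265,5,f"pics/t10.png"); np.savez("/tmp/top10.npz",**s)
E
```

```text
clock: 15.9
tool_pos: [0.6199, 0.0239, 0.3619]
orientation: [-93.0, 89.8, 8.7]
force: [0.1, 0.2, -0.9]
opening: 0.0498
t 15.90 pos [0.6199 0.0239 0.3619] F [ 0.11  0.24 -0.92] open 0.0498 tool x [ 0.004  0.001 -1.   ] y [-0.979 -0.203 -0.004]
```

View pics/g10.png

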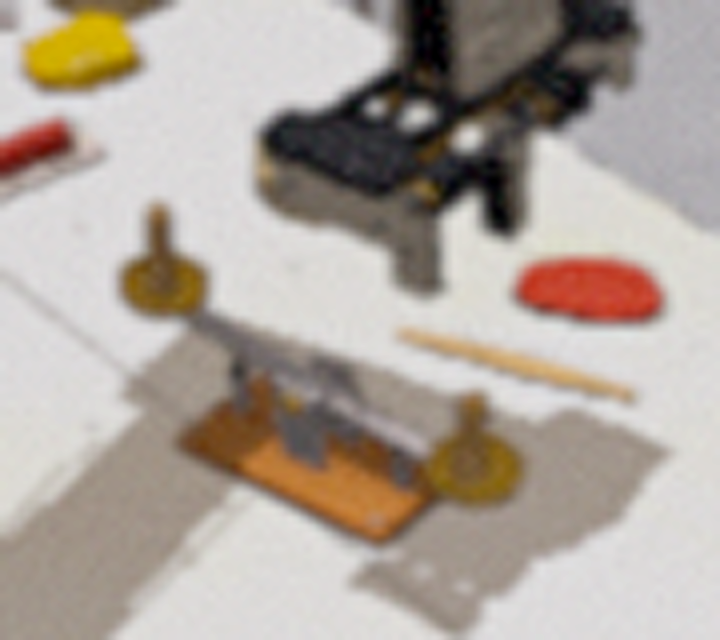

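View pics/t10.png

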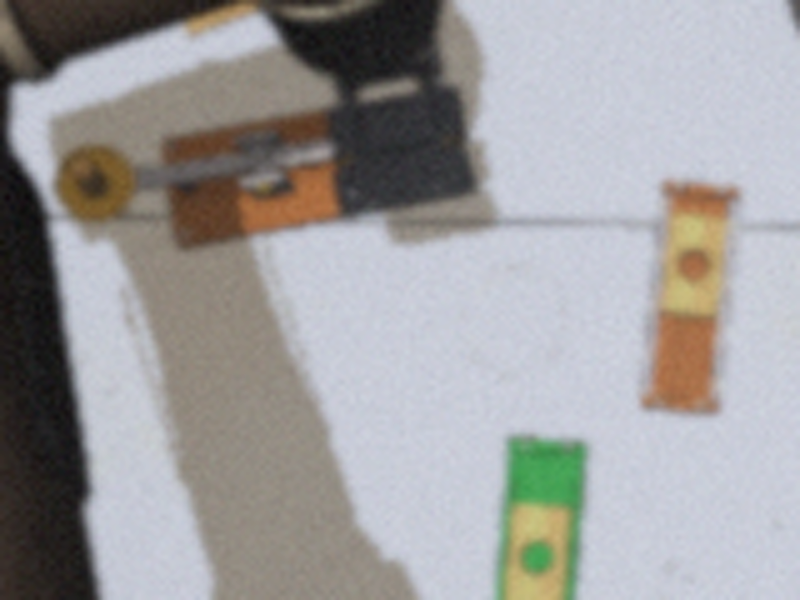

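```bash
python3 -m inch '[0,0,0,0,-3.5,0.1,0.05,0,0,0,0,-3.4,0.1,0.05,0,0,0,0,0,0,0.05]'; python3 d.py 0.6225 0.0131 0.142 -168.3 -6.9
```

```text
clock: 16.38
tool_pos: [0.6194, 0.0241, 0.3587]
orientation: [2.4, 83.0, 104.1]
force: [0.5, -0.4, 0.2]
opening: 0.0501
t 16.38 pos [0.6194 0.0241 0.3587] F [ 0.48 -0.43  0.19] open 0.0501 tool x [-0.03   0.119 -0.992] y [-0.979 -0.203  0.005]
target TCP [ 0.6264 -0.0056  0.2998]  d(tool now) [ 0.0547 -0.0011 -0.0375]  d(tool after rot) [ 0.0548 -0.0008 -0.0373]  rot [ 0.    0.12 -0.3 ] j6 [ 17.7  17.8  -6.5  -7.7 -65.4  -2.8]
grasp now [0.6147 0.043  0.2009]
```

```bash
python3 -m inch '[0,0,-0.02,0,0,-0.2,0.05,0.018,0,-0.013,0,0,0,0.05,0.018,0,-0.004,0,0,0,0.05,0.016,0,0,0,0,0,0.05,0,0,0,0,0,0,0.05]'; python3 d.py 0.6225 0.0131 0.142 -168.3 -6.9
```

```text
clock: 17.0
tool_pos: [0.6247, -0.009, 0.2954]
orientation: [3.5, 83.2, 105.2]
force: [-0.0, -0.5, 0.3]
opening: 0.0498
t 17.00 pos [ 0.6247 -0.009   0.2954] F [-0.03 -0.54  0.32] open 0.0498 tool x [-0.031  0.115 -0.993] y [-0.979 -0.202  0.007]
target TCP [ 0.6264 -0.0056  0.2998]  d(tool now) [-0.0041 -0.0023  0.0035]  d(tool after rot) [-0.0041 -0.0024  0.0035]  rot [-0.1  -0.08 -0.41] j6 [ 14.6  21.5  -9.9  -8.  -58.9   1.2]
grasp now [0.6197 0.0093 0.1375]
```

Now descend to the grasp.

```bash
python3 -m inch '[0,-0.0023,0.0035,-0.1,-0.1,-0.4,0.05,0.014,0,0,0,0,0,0.05,0.014,0,0,0,0,0,0.05,0.010,0,0,0,0,0,0.05]'; python3 d.py 0.6213 0.0189 0.0925 -168.3 -6.9
```

```text
clock: 17.5
tool_pos: [0.626, 0.0005, 0.2574]
orientation: [-1.7, 83.1, 100.1]
force: [-0.7, 0.2, 0.3]
opening: 0.05
t 17.50 pos [6.260e-01 5.000e-04 2.574e-01] F [-0.69  0.23  0.25] open 0.0500 tool x [-0.021  0.118 -0.993] y [-0.979 -0.204 -0.004]
target TCP [6.252e-01 2.000e-04 2.503e-01]  d(tool now) [ 0.0069  0.0009 -0.0009]  d(tool after rot) [ 0.0069  0.0008 -0.0009]  rot [0.09 0.   0.19] j6 [ 15.4  23.7 -12.   -8.5 -53.9   1.4]
grasp now [0.6226 0.0193 0.0995]
```

```bash
python3 -m inch '[0.0065,0.0008,-0.0009,0,0,0.2,0.05,0,0,0,0,0,0,0.04]'; python3 d.py 0.6213 0.0189 0.0925 -168.3 -6.9;python3 - <<'E'
from h import *
from plant import ctrl
s=ctrl.snapshot("scene"); crop(s,180,100,270,180,8,f"pics/g11.png")
E
```

```text
clock: 17.75
tool_pos: [0.6249, 0.0003, 0.249]
orientation: [1.1, 83.1, 102.9]
force: [-0.3, -0.9, -0.1]
opening: 0.0444
t 17.75 pos [6.249e-01 3.000e-04 2.490e-01] F [-0.34 -0.94 -0.13] open 0.0444 tool x [-0.027  0.117 -0.993] y [-0.979 -0.205  0.002]
target TCP [6.252e-01 2.000e-04 2.503e-01]  d(tool now) [-0.0013 -0.0003  0.    ]  d(tool after rot) [-0.0013 -0.0003  0.    ]  rot [ 0.08 -0.   -0.14] j6 [ 15.4  24.2 -12.5  -8.6 -53.3   1.5]
grasp now [0.6206 0.0189 0.0912]
```

View pics/g11.png

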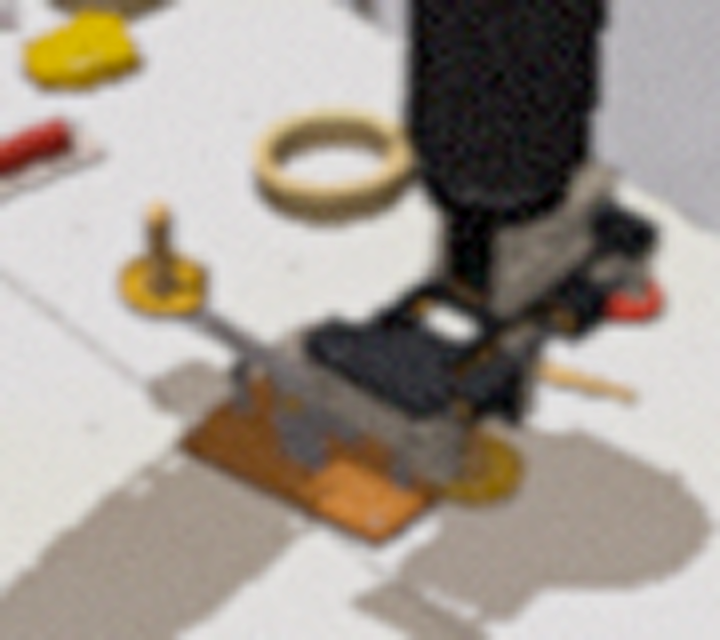

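```bash
python3 -m inch '[-0.001,0,0,0,0,0,0.03,0,0,0,0,0,0,0.022,0,0,0,0,0,0,0.0,0,0,0,0,0,0,0.0,0,0,0,0,0,0,0.0,0,0,0,0,0,0,0.0]'; python3 d.py 0.6213 0.0189 0.0925 -168.3 -6.9
```

```text
clock: 18.55
tool_pos: [0.6254, 0.0, 0.2518]
orientation: [-0.3, 83.1, 101.5]
force: [-0.2, 0.1, 0.1]
opening: 0.0158
t 18.55 pos [0.6254 0.     0.2518] F [-0.16  0.13  0.13] open 0.0158 tool x [-0.024  0.118 -0.993] y [-0.979 -0.204 -0.001]
target TCP [6.252e-01 2.000e-04 2.503e-01]  d(tool now) [0.0015 0.0002 0.    ]  d(tool after rot) [0.0015 0.0002 0.    ]  rot [ 0.09 -0.    0.02] j6 [ 15.4  24.  -12.3  -8.6 -53.5   1.5]
grasp now [0.6216 0.0187 0.094 ]
```

```bash
python3 -m inch '[-0.003,0,0,0,0,0,0,-0.003,0,0,0,0,0,0,-0.004,0,0,0,0,0,0,-0.004,0,0,0,0,0,0,-0.005,0,0,0,0,0,0,-0.006,0,0,0,0,0,0,-0.01,0,0,0,0,0,0,-0.03,0,0,0,0,0,0,-0.03,0,0,0,0,0,0,-0.01,0,0,0,3.4,0,0,0,0,0,0,3.4,0,0]'; python3 d.py 0.5378 -0.1648 0.12 -168.3 0;python3 - <<'E'
from h import *
from plant import ctrl
s=ctrl.snapshot("scene"); crop(s,180,90,280,180,8,f"pics/g12.png")
E
```

```text
clock: 19.92
tool_pos: [0.6284, -0.0139, 0.3637]
orientation: [-117.1, 89.8, -15.4]
force: [-1.5, -0.1, -1.1]
opening: 0.0161
t 19.93 pos [ 0.6284 -0.0139  0.3637] F [-1.47 -0.09 -1.13] open 0.0161 tool x [ 0.003 -0.001 -1.   ] y [-0.979 -0.203 -0.003]
target TCP [ 0.5378 -0.1648  0.279 ]  d(tool now) [ 0.0846  0.1195 -0.1293]  d(tool after rot) [ 0.0847  0.1193 -0.1294]  rot [ 0.   -0.08  0.16] j6 [ 16.5  17.8  -8.9   0.1 -63.1  -4.9]
grasp now [ 0.6289 -0.0141  0.2047]
```

View pics/g12.png

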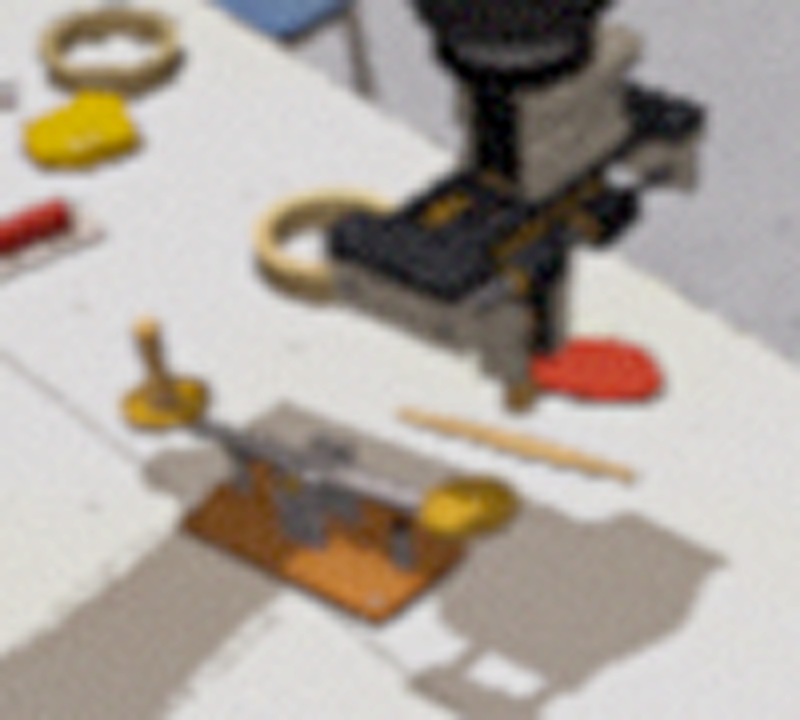

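```bash
python3 -m inch '[0,0.024,-0.026,0,0,0.1,0,0,0.024,-0.026,0,0,0,0,0,0.024,-0.026,0,0,0,0,0.01,0.024,-0.026,0,0,0,0,0.02,0.018,-0.02,0,0,0,0,0.02,0.005,-0.006,0,0,0,0,0.02,0,0,0,0,0,0]'; python3 d.py 0.5378 -0.1648 0.10 -168.3 0
```

```text
clock: 20.85
tool_pos: [0.5354, -0.1693, 0.2961]
orientation: [-89.1, 89.6, 12.7]
force: [0.2, -0.1, -0.6]
opening: 0.0157
t 20.85 pos [ 0.5354 -0.1693  0.2961] F [ 0.23 -0.06 -0.57] open 0.0157 tool x [ 0.006  0.001 -1.   ] y [-0.979 -0.205 -0.006]
target TCP [ 0.5378 -0.1648  0.259 ]  d(tool now) [ 0.0372 -0.003   0.004 ]  d(tool after rot) [ 0.0371 -0.0032  0.004 ]  rot [0.11 0.01 0.37] j6 [  2.4  15.4 -22.2  -0.1 -52.1   9.5]
grasp now [ 0.5364 -0.1691  0.1371]
```

```bash
python3 -m inch '[0.015,-0.003,0.004,0.1,0,0.4,0,0.015,0,0,0,0,0,0,0.012,0,0,0,0,0,0,0.008,0,0,0,0,0,0,0.003,0,0,0,0,0,0]'; python3 d.py 0.5378 -0.1648 0.0785 -168.3 0; python3 - <<'E'
from h import *
from plant import ctrl
s=ctrl.snapshot("scene"); crop(s,220,160,290,220,10,f"pics/g13.png"); np.savez("/tmp/s13.npz",**s)
s=ctrl.snapshot("top"); crop(s,240,170,300,230,10,f"pics/t13.png")
E
```

```text
clock: 21.48
tool_pos: [0.5381, -0.1642, 0.2401]
orientation: [53.2, 89.9, 154.9]
force: [0.0, -0.1, 0.9]
opening: 0.0157
t 21.48 pos [ 0.5381 -0.1642  0.2401] F [ 0.   -0.15  0.86] open 0.0157 tool x [-0.002  0.001 -1.   ] y [-0.979 -0.203  0.002]
target TCP [ 0.5378 -0.1648  0.2375]  d(tool now) [ 0.0026  0.0004 -0.0006]  d(tool after rot) [ 0.0026  0.0004 -0.0006]  rot [ 0.02  0.07 -0.1 ] j6 [  2.9  19.4 -25.3  -0.1 -45.4   8.8]
grasp now [ 0.5377 -0.164   0.0811]
```

View pics/g13.png

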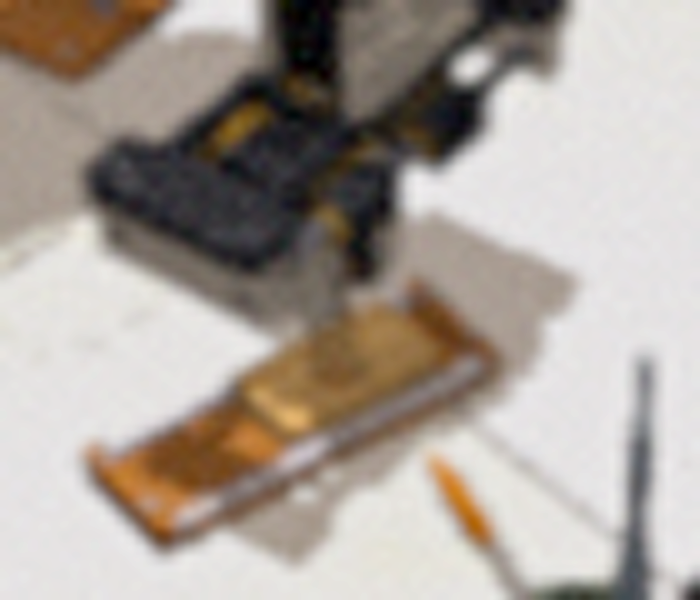

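View pics/t13.png

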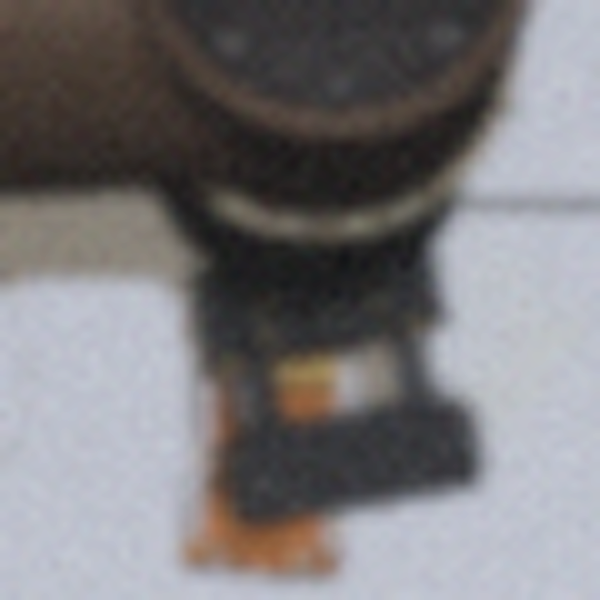

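```bash
python3 -m inch '[0.004,0.0004,-0.0006,0,0,0,0,0.004,0,0,0,0,0,0,0.003,0,0,0,0,0,0]'; python3 d.py 0.5378 -0.1648 0.0685 -168.3 0;  python3 -m inch '[0.001,0,0,0,0,0,0,0.001,0,0,0,0,0,0]';python3 d.py 0.5378 -0.1648 0.0685 -168.3 0
```

```text
clock: 21.95
tool_pos: [0.5382, -0.165, 0.2299]
orientation: [-41.2, 89.9, 60.5]
force: [0.1, -0.3, -0.2]
opening: 0.0161
t 21.95 pos [ 0.5382 -0.165   0.2299] F [ 0.11 -0.26 -0.15] open 0.0161 tool x [ 0.001  0.001 -1.   ] y [-0.979 -0.203 -0.001]
target TCP [ 0.5378 -0.1648  0.2275]  d(tool now) [0.0024 0.0003 0.0002]  d(tool after rot) [0.0024 0.0003 0.0002]  rot [0.02 0.04 0.04] j6 [  2.9  20.2 -25.8  -0.1 -44.    8.9]
grasp now [ 0.5382 -0.1648  0.0709]
clock: 22.2
tool_pos: [0.5382, -0.165, 0.2277]
orientation: [-37.1, 89.9, 64.6]
force: [-0.3, 0.3, -0.7]
opening: 0.0158
t 22.20 pos [ 0.5382 -0.165   0.2277] F [-0.27  0.34 -0.73] open 0.0158 tool x [ 0.     0.001 -1.   ] y [-0.979 -0.203 -0.001]
target TCP [ 0.5378 -0.1648  0.2275]  d(tool now) [0.0002 0.0003 0.0003]  d(tool after rot) [0.0002 0.0003 0.0003]  rot [0.02 0.04 0.03] j6 [  2.9  20.3 -26.   -0.1 -43.7   8.9]
grasp now [ 0.5382 -0.1649  0.0687]
```

```bash
python3 -m inch '[0.001,0,0,0,0,0,0,0.001,0,0,0,0,0,0]';python3 d.py; python3 -m inch '[0.001,0,0,0,0,0,0]';python3 d.py
```

```text
clock: 22.45
tool_pos: [0.5383, -0.165, 0.2257]
orientation: [-52.9, 89.9, 48.9]
force: [0.4, 0.1, -0.6]
opening: 0.0158
t 22.45 pos [ 0.5383 -0.165   0.2257] F [ 0.39  0.09 -0.64] open 0.0158 tool x [ 0.001  0.001 -1.   ] y [-0.979 -0.203 -0.001]
clock: 22.58
tool_pos: [0.5383, -0.165, 0.2247]
orientation: [-58.7, 89.9, 43.1]
force: [0.5, -0.1, -1.0]
opening: 0.0158
t 22.57 pos [ 0.5383 -0.165   0.2247] F [ 0.52 -0.1  -0.98] open 0.0158 tool x [ 0.001  0.001 -1.   ] y [-0.979 -0.203 -0.001]
```

```bash
for i in 1 2; do :; done; python3 -m inch '[0.0015,0,0,0,0,0,0]'; python3 d.py; python3 -m inch '[0.0015,0,0,0,0,0,0]';python3 d.py; python3 -m inch '[0.0015,0,0,0,0,0,0]';python3 d.py
```

```text
clock: 22.7
tool_pos: [0.5383, -0.165, 0.2232]
orientation: [-62.4, 89.9, 39.3]
force: [0.9, 0.2, -0.5]
opening: 0.0158
t 22.70 pos [ 0.5383 -0.165   0.2232] F [ 0.91  0.15 -0.48] open 0.0158 tool x [ 0.001  0.001 -1.   ] y [-0.979 -0.203 -0.001]
clock: 22.82
tool_pos: [0.5383, -0.165, 0.2216]
orientation: [-61.5, 89.9, 40.2]
force: [0.4, 0.5, -0.8]
opening: 0.0158
t 22.82 pos [ 0.5383 -0.165   0.2216] F [ 0.36  0.47 -0.79] open 0.0158 tool x [ 0.001  0.001 -1.   ] y [-0.979 -0.203 -0.001]
clock: 22.95
tool_pos: [0.5383, -0.165, 0.2199]
orientation: [-62.6, 89.9, 39.2]
force: [0.1, -0.6, -1.0]
opening: 0.0161
t 22.95 pos [ 0.5383 -0.165   0.2199] F [ 0.14 -0.55 -1.03] open 0.0161 tool x [ 0.001  0.001 -1.   ] y [-0.979 -0.203 -0.001]
```

In the hole freely. Down to home (expected TCP ≈0.2125).

```bash
python3 -m inch '[0.002,0,0,0,0,0,0,0.002,0,0,0,0,0,0]'; python3 d.py; python3 -m inch '[0.0015,0,0,0,0,0,0]';python3 d.py; python3 -m inch '[0.001,0,0,0,0,0,0]';python3 d.py
```

```text
clock: 23.2
tool_pos: [0.5384, -0.165, 0.2157]
orientation: [-64.8, 89.9, 36.9]
force: [0.5, 0.0, -0.8]
opening: 0.0159
t 23.20 pos [ 0.5384 -0.165   0.2157] F [ 0.53  0.03 -0.76] open 0.0159 tool x [ 0.001  0.001 -1.   ] y [-0.979 -0.203 -0.001]
clock: 23.32
tool_pos: [0.5383, -0.165, 0.214]
orientation: [-61.6, 89.9, 40.1]
force: [-0.8, -0.8, -0.2]
opening: 0.0159
t 23.32 pos [ 0.5383 -0.165   0.214 ] F [-0.77 -0.85 -0.15] open 0.0159 tool x [ 0.001  0.001 -1.   ] y [-0.979 -0.203 -0.001]
clock: 23.45
tool_pos: [0.5384, -0.165, 0.2129]
orientation: [-58.5, 89.9, 43.2]
force: [-0.0, -0.7, -1.0]
opening: 0.0159
t 23.45 pos [ 0.5384 -0.165   0.2129] F [-0.02 -0.71 -1.01] open 0.0159 tool x [ 0.001  0.001 -1.   ] y [-0.979 -0.203 -0.001]
```

```bash
python3 -m inch '[0.0006,0,0,0,0,0,0]'; python3 d.py; python3 -m inch '[0.0006,0,0,0,0,0,0]';python3 d.py
```

```text
clock: 23.58
tool_pos: [0.5385, -0.165, 0.2126]
orientation: [-76.3, 89.9, 25.4]
force: [-2.4, -0.3, 6.5]
opening: 0.0157
t 23.57 pos [ 0.5385 -0.165   0.2126] F [-2.41 -0.33  6.51] open 0.0157 tool x [ 0.001  0.001 -1.   ] y [-0.979 -0.204 -0.001]
clock: 23.7
tool_pos: [0.5386, -0.1651, 0.2126]
orientation: [-91.6, 89.9, 10.1]
force: [-1.8, 0.5, 7.0]
opening: 0.0158
t 23.70 pos [ 0.5386 -0.1651  0.2126] F [-1.76  0.53  7.02] open 0.0158 tool x [ 0.001  0.    -1.   ] y [-0.979 -0.204 -0.001]
```

```bash
python3 -m inch '[0,0,0,0,0,0,0.022,0,0,0,0,0,0,0.03,0,0,0,0,0,0,0.04,-0.005,0,0,0,0,0,0.045,-0.025,0,0,0,0,0,0.05,-0.035,0,0,0,0,0,0.05,-0.04,0,0,0,0,0,0.05,-0.04,0,-0.02,0,0,0,0.05,0,0,-0.06,0,0,0,0.05,0,0,-0.06,0,0,0,0.05,0,0,0,0,0,0,0.05,0,0,0,0,0,0,0.05]'; python3 - <<'E'
from h import *
from plant import ctrl
s=ctrl.snapshot("scene"); crop(s,170,110,290,220,6,f"pics/g14.png"); np.savez("/tmp/s14.npz",**s)
s=ctrl.snapshot("top"); crop(s,130,145,290,265,5,f"pics/t14.png"); np.savez("/tmp/t14.npz",**s)
E
```

```text
clock: 25.2
tool_pos: [0.5677, -0.3057, 0.3658]
orientation: [-120.7, 89.8, -18.8]
force: [-0.1, 0.4, -0.2]
opening: 0.0499
```

View pics/g14.png

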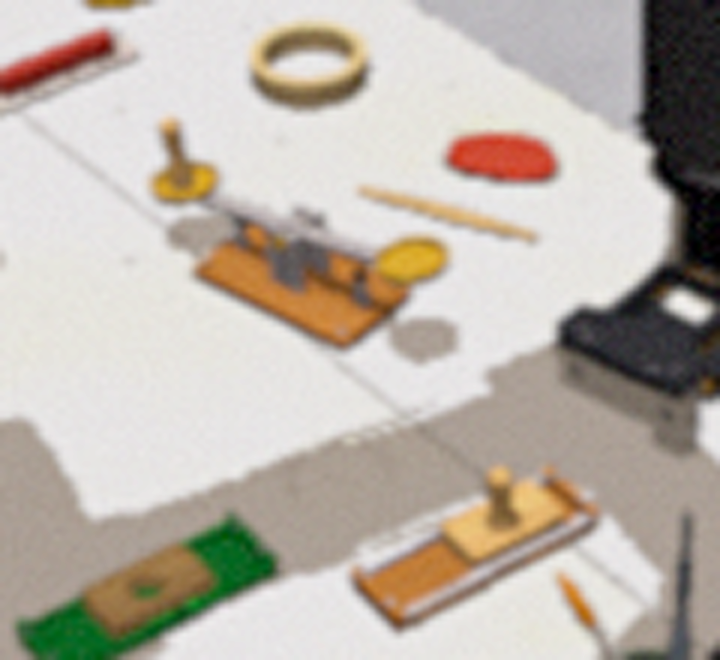

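View pics/t14.png

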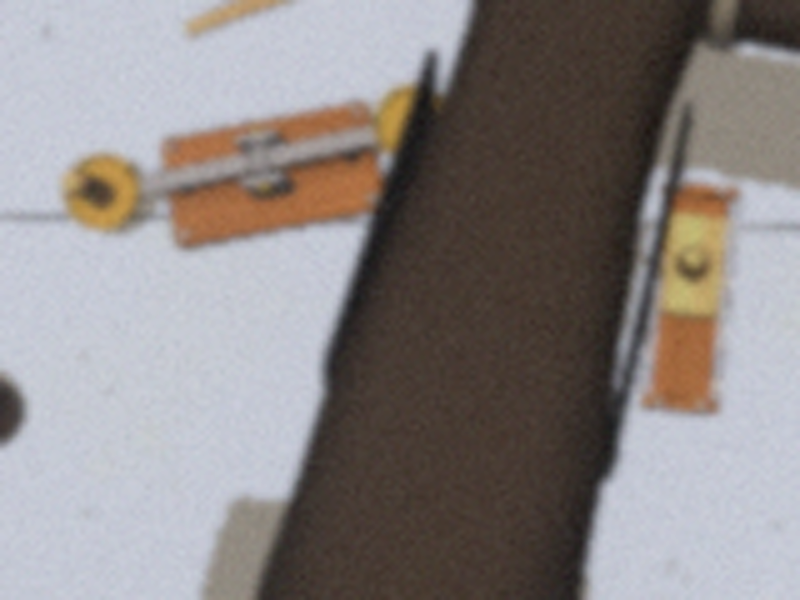

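```bash
python3 -c "
from plant import ctrl
o=ctrl.get_obs();print(o['force'],o['clock'],abs(o['qvel']).max());print(ctrl.close_job())"
```

```text
[ 0.27333344 -0.77450647  0.74157793] 25.3 0.7430194073768536
the job is handed in; nothing more can be done
None
```

The heavier stamp is fully home in the hole of the drilled block, the other stamp is still standing in the left pan, and the job was handed in at 25.3 s.

- **Weighing:** I stood the stamp that started further left in the left pan and the other in the right pan. I let go of the second with the beam about level, and the right side dropped and stayed down.
- **Placing:** I took the stamp from the right pan and lowered it gently into the rack block. It went in without touching the sides. It seated at the depth expected for fully home (underside about 8 mm above the table), with about 7 N of contact force.
- **Forces:** The highest I read was about 11 N, when I pressed the left pan to its stop (limit 15 N). Forces were only read at the end of each move.
- **Last checks:** The final pictures show the heavy stamp upright in the block, the other stamp upright in the left pan, and the gripper clear of both. The tool force was within the noise (under 1 N), and I saw nothing else moved.
- **Disagreements:** The two cameras differed by up to about 4 mm on positions, so I averaged them. The gripper read about 16 mm on the 17 mm stamp head, but both grips held.

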